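# Lock the balance pan, then hold the check weight ready above it

### The arm

A 6-joint arm with a two-finger parallel gripper is mounted at the origin on the work surface; the furniture and walls round the work are solid. World frame = base frame: x ahead of the robot, y to its left, z up, the work surface at z = 0. Lengths are in m, angles in degrees, forces in N, time in s.
With the tool pointing down it reaches from about 0.2 to 0.875 m from the base axis. Payload 3.4 kg.
Tool frame: the origin (TCP) lies at the very end of the fingers, on their centre line; the grasp point (between the pads) lies 19 mm behind it; z points along the fingers, y is the line along which they close (so a half turn about z gives the same grasp; the last joint's range is limited). The gripper opens to 94 mm and grips with 3 to 60 N. Pads are 16 mm wide; open, the fingers measure 119 mm over their backs; the gripper's body (75 mm by 177 mm) begins 78 mm behind the grasp point.
Start: joints at [-6.933, 15.808, 86.224, -0, 77.962, -6.933], TCP at [0.575, -0, 0.205] pointing down, gripper open.
Joint ranges: [-165.64, 165.64], [-43.16, 119.46], [12.63, 154.43], [-67.54, 247.53], [6.08, 155.33], [-154.97, 154.97]. Speed limits (degrees/s): [147.25, 147.25, 180, 180, 180, 180].

### API

Orientations are given as [roll, pitch, yaw] about the fixed x, y, z axes, in that order (R = Rz(yaw) Ry(pitch) Rx(roll)).
In Python, from plant import read_state, get_image, camera_info, sign_off gives the robot as it stands.
- The arm moves only by the tool jog_arm, never from a script. Its arguments are lists of equal length, an entry for each row: "gripper": the closure, from 0 (fully open) to 1 (shut); "translation": the shift along the world's x, y, z in m, a list of three; "roll": the turn about the world's z in degrees. A call has 1 to 10 rows; each row is the pose to reach, as a shift and turn from the pose commanded when the call began; what a row does not reach only later rows make up. A row lasts 1/8 s, in which the tool goes at most 62.5 mm and 10.7 degrees, less where a joint would pass 70% of its speed; a pose out of reach is approached as far as the arm can. A call with a gripper value outside its range is refused whole. The fingers move at their own pace and stop on an object; the grip force is fixed at half the most. Time passes only in rows, so rows that repeat a pose let the fingers close. It gives the time, the measured TCP pose, the force, the opening and the grip force at its end, in the units of the state.
- read_state(): the state, without advancing time (a new reading comes with each control period).
- get_image(name): name is "scene" or "side" or "wrist"; returns the picture (480x640x3 uint8, red, green, blue); there is no depth.
- camera_info(name): a dict with "fx", "fy", "cx", "cy" (pixels), "k1" (the pictures are not rectified: a ray, as slopes to the right and down, at radius r is drawn at 1 + k1 r^2 times it, then the intrinsics apply), "eye" and "orientation" of the camera in the world. Camera axes: x right, y up, looking along -z (the intrinsics and any distortion apply to the point x, -y, -z); pixel columns grow to the right and rows downward; lengths in m; the calibration is good to about 2 mm. A picture is of the moment at which its call begins: read the wrist's pose just before it. camera_info takes no time and is no camera call; for the wrist camera it gives the pose at the moment of the call.
- sign_off(): hands the job in; it is judged then, once.
The state is a dict: "clock": time; "joint_positions": joint angles; "joint_velocities": joint speeds; "tau": joint torques, N m; "tcp_pos": TCP position; "tool_rot": TCP orientation; "wrist_force": force on the tool from outside, world axes, zero at the start; "ft_torque": the same for the moment, N m; "width": finger opening in m; "grip_force": force on a finger pad.
Only numpy, scipy, OpenCV 4.12 (cv2) and the standard library are available. Lean on these libraries where they do the work, as an engineer would, in place of code of your own. Each camera call takes 0.05 s, during which the arm holds its last target. There are 200 camera calls.

### The job

Turn the lock collar round the balance's pan by its upright post until the post stands at the lock mark (the bar on the housing) and leave it there. Then take the larger of the two check weights, carry it over the draught screen without touching the screen, and stop with it upright and centred about one centimetre above the pan, never touching the balance with it. Finish still holding it there, with the collar still at its mark and the smaller weight and the two bottles left where they stand.

Things in the scene. Friction and masses are not known exactly. Their poses are not given: they have to be found in the camera images.
- balance: fixed check balance, grey housing 210 x 180 mm, its top 45 mm above the bench. Origin on the bench under the pan's centre; z up, x from the display strip at its front towards its back, y to the left seen from the front. Housing spans x -125 to +85 mm and y -90 to +90 mm
- pan (a point): centre of the top face of the balance's round fixed steel pan, 84 mm in diameter, 58 mm above the bench; an engraved circle 45 mm across marks its middle
- collar (a joint): angle of the flat aluminium lock collar (ring 47 to 69.5 mm in radius, top 53 mm above the bench) that turns round the pan about the vertical through the pan's centre: 0 to 1.6 rad, growing anticlockwise seen from above. It starts unlocked, between 0 and 0.35; it is locked at 1.15 (post beside the mark), and can be turned past that. It stays where it is left; turning takes about 1.5 N at the post
- post (a point): the collar's only handle: an upright round dark steel post 12 mm in diameter, 64 mm from the pan's centre, its foot 17 mm in diameter; it rises from 53 to 93 mm above the bench. This point is on its axis, 80 mm above the bench
- lock_mark (a point): where the post's point (its axis, 80 mm above the bench) stands when the collar is locked. On the housing, radially outside this, is the lock mark: a black bar 4.5 mm wide and 15 mm long just outside the collar; the unlocked side has only a small black dot
- weight_center (a point): centre, half-way up, of the larger check weight (silvery metal, 0.5 kg within 15 percent): 62 mm tall, body 38 mm in diameter up to 47 mm, above it a knob 22 mm in diameter. It stands upright on the bench, its z axis up; its underside is 31 mm below this point
- weight_200: the smaller check weight, brass-coloured, 29 mm in diameter and 46 mm tall; leave alone. Origin at the centre of its underside
- bottle_a: dropper bottle, 29 mm in diameter and 81 mm tall; leave alone. Origin at the centre of its underside
- bottle_b: another dropper bottle of the same size; leave alone. Origin at the centre of its underside
- screen: fixed draught screen between the weights and the balance: an upright aluminium sheet 167 mm long along its x, 7 mm thick at the top rail, its top 92 mm above the bench, on two feet 50 mm deep along its y. Origin on the bench under its middle
Mind the look-alikes: they are no part of the job. Leave any blue, green or pink look-alike of the part that bears weight_center alone.

How it is judged:
By the outcome, as a careful person would: the job done as asked, in the order asked, and still so for the second after the job is handed in, while the arm keeps its last pose, push and grip.
It also fails if it takes over 64 s, if anything falls off the work surface, if the arm or the gripper's body presses on something with over 40 N, if the wrist force passes 120 N, or if a joint passes its speed limit or range.

## Working session

There is one attempt and no reset: what is moved stays moved. The work goes in short steps, Python scripts to look and compute and a tool call to move; the robot and the scene stay as the last step left them, time stands still between calls to the robot, and variables do not carry over. Pictures are saved under pics/ and viewed, at most 10 in all, crops included, and the job is handed in when it is done.

Besides the shell and the picture viewer there is one more tool, called after "Request:" as name(argument=value, ...), one argument or row to a line, values as JSON. jog_arm: Moves the arm, as the interface text tells. Its arguments: {"type":"object","properties":{"gripper":{"type":"array","items":{"type":"number"}},"translation":{"type":"array","items":{"type":"array","items":{"type":"number"}}},"roll":{"type":"array","items":{"type":"number"}}},"required":["gripper","translation","roll"]}

```bash
mkdir -p pics; cat > h.py <<'E'
import numpy as np, cv2
from scipy.spatial.transform import Rotation as R
from plant import read_state,get_image,camera_info,sign_off
def rot(ci):
    o=np.array(ci["orientation"],float)
    return R.from_euler('xyz',o,degrees=True).as_matrix() if o.size==3 else (o if o.size==9 else R.from_quat(o).as_matrix())
def ray(ci,u,v):
    K=np.array([[ci["fx"],0,ci["cx"]],[0,ci["fy"],ci["cy"]],[0,0,1.]])
    p=cv2.undistortPoints(np.array([[[u,v]]],float),K,np.array([ci["k1"],0,0,0.]))[0,0]
    return rot(ci)@np.array([p[0],-p[1],-1])
def at_z(ci,u,v,z):
    d=ray(ci,u,v);e=np.array(ci["eye"]);return e+d*(z-e[2])/d[2]
def proj(ci,P):
    q=rot(ci).T@(np.array(P,float)-np.array(ci["eye"]));a=np.array([q[0],-q[1]])/-q[2]
    a=a*(1+ci["k1"]*(a@a));return np.array([ci["fx"]*a[0]+ci["cx"],ci["fy"]*a[1]+ci["cy"]])
def save(n,im): cv2.imwrite(f"pics/{n}.png",im[:,:,::-1])
E
python3 - <<'E'
from h import *
for n in("scene","side","wrist"):
    print(n,camera_info(n)); save(n+"0",get_image(n))
print(read_state())
E
```

```text
scene {'fx': 488.95316898050146, 'fy': 488.95316898050146, 'cx': 318.11891773851085, 'cy': 242.4815707288558, 'k1': 0.033841540392181346, 'eye': array([-0.03291681,  0.63894437,  0.71238392]), 'orientation': array([  50.10402452,    1.34163492, -143.2586856 ])}
side {'fx': 468.60117698339553, 'fy': 468.60117698339553, 'cx': 315.0291646833142, 'cy': 242.30940381538414, 'k1': -0.006729638333928849, 'eye': array([ 0.18881511, -0.57180765,  0.59549341]), 'orientation': array([ 51.28840684,   0.13541046, -20.90655153])}
wrist {'fx': 402.8147859327094, 'fy': 402.8147859327094, 'cx': 315.1740796534734, 'cy': 248.9915173115212, 'k1': -0.0583499942782998, 'eye': array([0.57503749, 0.06893331, 0.38307446]), 'orientation': array([-1.38157677e+01,  2.94466238e-02,  1.38357438e-03])}
{'clock': 0.15, 'joint_positions': array([-6.93208941e+00,  1.58398315e+01,  8.62758702e+01,  1.08714038e-05,
        7.79631769e+01, -6.93255429e+00]), 'joint_velocities': array([-0.03471135, -0.14378089, -0.24583216,  0.01484185,  0.03495084,
       -0.03323878]), 'tau': array([ 2.15351523e-03, -4.04925048e+01, -2.37432325e+01,  7.02095032e-02,
        3.15094914e-02, -7.84152348e-05]), 'tcp_pos': array([5.74588395e-01, 5.17515261e-05, 2.04816854e-01]), 'tool_rot': array([-1.79921699e+02, -9.53126578e-03,  9.00004561e+01]), 'wrist_force': array([-0.35671816, -0.19738014, -0.68639666]), 'ft_torque': array([-0.0210236 , -0.03963775,  0.03170525]), 'grip_force': 0.0, 'width': 0.09381442113722752}
```

View pics/scene0.png

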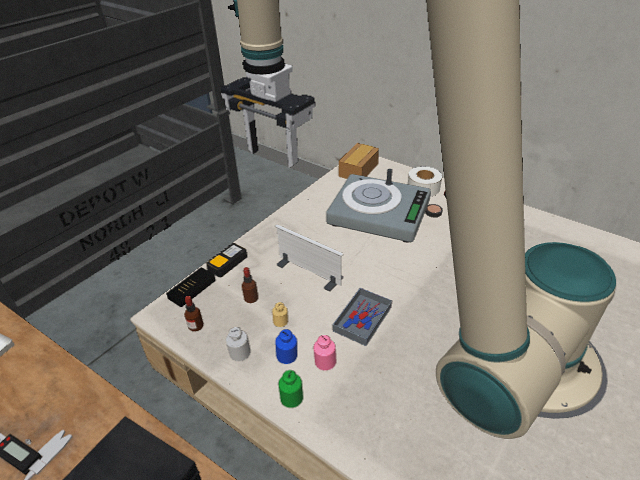

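View pics/wrist0.png

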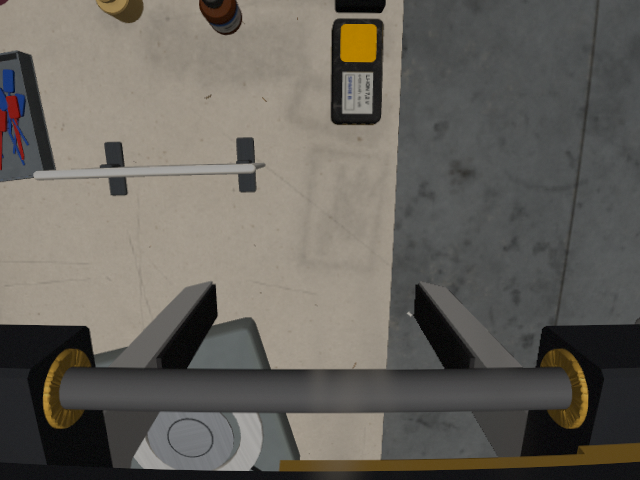

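The scene picture shows the silver weight at (237,344). Things it could be mistaken for are blue (286,347), pink (325,352), green (290,388), brass (280,315) and the bottles (193,316) and (250,288). I choose the silver one. The balance is at (375,195) with its post near (389,178). The wrist picture shows the screen at about (150,170) and the pan circle at (190,437).

```bash
python3 - <<'E'
from h import *
s=cv2.imread("pics/scene0.png"); a=cv2.resize(s[160:260,310:450],None,fx=4,fy=4,interpolation=cv2.INTER_CUBIC)
b=cv2.resize(s[260:370,170:310],None,fx=4,fy=4,interpolation=cv2.INTER_CUBIC)
cv2.imwrite("pics/crop1.png",cv2.resize(np.vstack([a,b]),(400,600)) if 0 else np.vstack([a,b])[:, :][:600] if 0 else cv2.resize(np.hstack([a[:400],b[:400]]),(800,286)))
ci=camera_info("scene");w=camera_info("wrist")
for n,c,u,v,z in [("pan",ci,373,193,.058),("panW",w,190,437,.058),("mark",ci,389,170,.093),("foot?",ci,388,184,.053),("weight top",ci,236,330,.062),("weight mid",ci,238,346,.025),("scrL",ci,278,228,.092),("scrR",ci,342,262,.092),("scrLW",w,36,175,.092),("scrRW",w,255,169,.092),("brass",ci,280,318,.02),("bottA base",ci,250,297,.005),("bottB",ci,194,326,.005)]:
    print(n,at_z(c,u,v,z).round(3))
E
```

```text
pan [ 0.451 -0.2    0.058]
panW [ 0.455 -0.197  0.058]
mark [ 0.445 -0.259  0.093]
foot? [ 0.445 -0.26   0.053]
weight top [0.42  0.293 0.062]
weight mid [0.418 0.297 0.025]
scrL [0.518 0.063 0.092]
scrR [0.352 0.073 0.092]
scrLW [0.37  0.053 0.092]
scrRW [0.532 0.056 0.092]
brass [0.402 0.202 0.02 ]
bottA base [0.496 0.185 0.005]
bottB [0.531 0.302 0.005]
```

View pics/crop1.png

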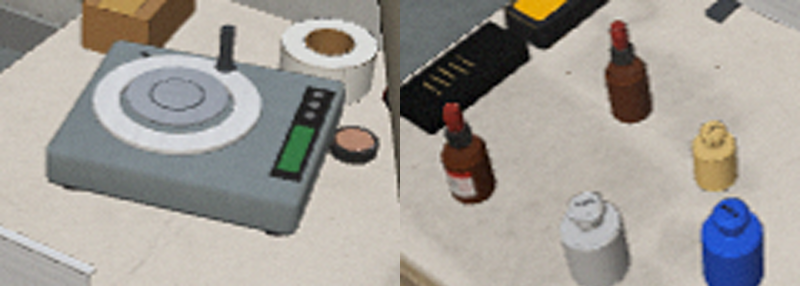

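View pics/side0.png

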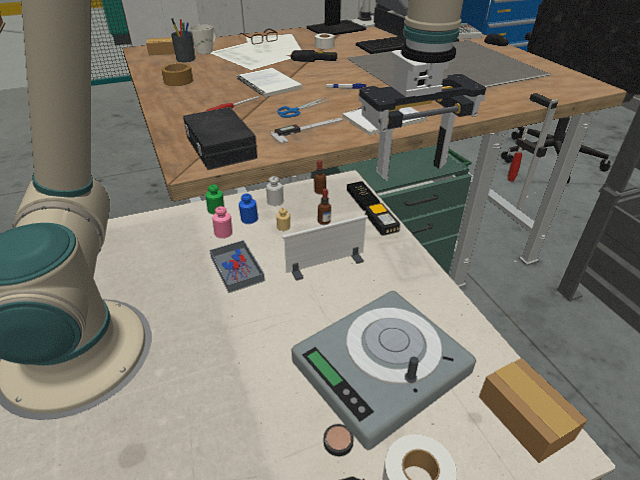

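Side picture: post foot near (410,380), unlocked dot (416,390), lock bar (447,358), pan circle (392,341). The crop confirms the silver weight (with knob) and the post.

```bash
python3 - <<'E'
from h import *
c=camera_info("side")
for n,u,v,z in [("pan",392,341,.058),("bar",447,358,.045),("dot",416,390,.045),("posttop",412.5,360,.093),("postfoot",411,380,.053),("c1",473,360,.045),("c2",394,293,.045),("c3",293,354,.045),("weighttop",274,179,.062),("scrL",285,237,.092),("scrR",364,217,.092),("box",511,360,.05),("boxn",483,395,.0)]:
    p=at_z(c,u,v,z); d=p-at_z(c,392,341,.058); print(n,p.round(4),np.hypot(*d[:2]).round(4),np.degrees(np.arctan2(d[1],d[0])).round(1))
E
```

```text
pan [ 0.4495 -0.1992  0.058 ] 0.0 0.0
bar [ 0.5147 -0.246   0.045 ] 0.0803 -35.7
dot [ 0.4461 -0.2761  0.045 ] 0.0771 -92.5
posttop [ 0.4425 -0.261   0.093 ] 0.0622 -96.4
postfoot [ 0.444  -0.2644  0.053 ] 0.0655 -94.8
c1 [ 0.5475 -0.2624  0.045 ] 0.1166 -32.8
c2 [ 0.5068 -0.102   0.045 ] 0.1128 59.5
c3 [ 0.3106 -0.1599  0.045 ] 0.1443 164.2
weighttop [0.4204 0.29   0.062 ] 0.49 93.4
scrL [0.3683 0.0481 0.092 ] 0.2602 108.2
scrR [0.5226 0.0527 0.092 ] 0.2622 73.8
box [ 0.5945 -0.2846  0.05  ] 0.1683 -30.5
boxn [ 0.5532 -0.294   0.    ] 0.1406 -42.4
```

Request:
jog_arm(
  gripper=[0,0,0,0,0,0,0,0],
  translation=[
    [-0.02,-0.04,0],
    [-0.045,-0.09,-0.01],
    [-0.07,-0.14,-0.02],
    [-0.095,-0.19,-0.03],
    [-0.12,-0.24,-0.04],
    [-0.13,-0.262,-0.045],
    [-0.13,-0.262,-0.045],
    [-0.13,-0.262,-0.045],
  ],
  roll=[0,0,-2,-4,-5,-5,-5,-5],
)

```text
clock: 1.15
tcp_pos: [0.4453, -0.2613, 0.1605]
tool_rot: [180.0, -0.0, 85.0]
wrist_force: [0.2, 0.0, -0.3]
width: 0.0938
grip_force: 0.0
```

```bash
python3 - <<'E'
from h import *
c=camera_info("wrist");im=get_image("wrist");save("w1",im)
import pickle;pickle.dump(c,open("w1.pkl","wb"))
print(read_state()["tcp_pos"],read_state()["tool_rot"],proj(c,[.444,-.262,.093]),proj(c,[.451,-.199,.058]))
E
```

```text
[ 0.44553018 -0.26106907  0.16065609] [ 1.79974604e+02 -2.90124478e-02  8.50505028e+01] [312.34120952 263.29460541] [314.65097694 159.95485967]
```

View pics/w1.png

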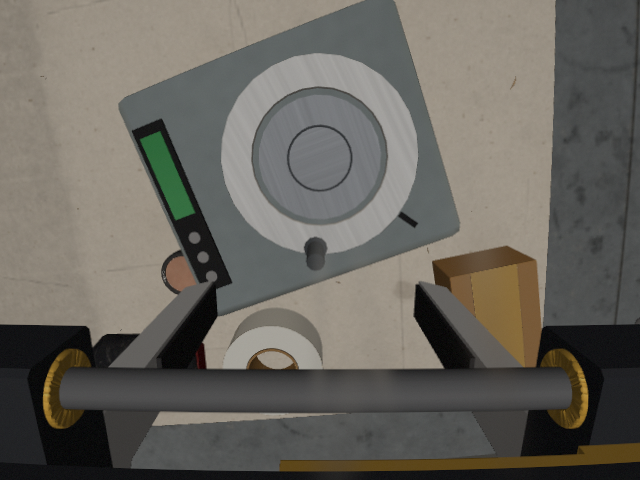

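Wrist view: engraved circle (320,158), post top (315,261), lock bar centred at (408,219).

```bash
python3 - <<'E'
from h import *
import pickle;c=pickle.load(open("w1.pkl","rb"))
pan=at_z(c,320,158,.058)
for n,u,v,z in [("post",315.5,261,.093),("bar",408,219,.045),("bar0",400,212,.045),("bar1",416,226,.045),("collarL",221,157,.053),("collarR",418,157,.053)]:
    p=at_z(c,u,v,z);d=p-pan;print(n,p.round(4),np.hypot(*d[:2]).round(4),np.degrees(np.arctan2(d[1],d[0])).round(1))
print(pan)
for c in (c,camera_info("side"),camera_info("scene")):
  print([proj(c,pan).round(1),proj(c,[.516,-.243,.045]).round(1)])
E
```

```text
post [ 0.4461 -0.2607  0.093 ] 0.0632 -97.8
bar [ 0.5161 -0.2478  0.045 ] 0.079 -39.1
bar0 [ 0.5104 -0.2421  0.045 ] 0.071 -38.4
bar1 [ 0.5219 -0.2536  0.045 ] 0.0872 -39.6
collarL [ 0.3862 -0.1912  0.053 ] 0.0688 174.3
collarR [ 0.5229 -0.2031  0.053 ] 0.0684 -4.3
[ 0.4547504  -0.19801232  0.058     ]
[array([320., 158.]), array([407.6, 212.6])]
[array([394.8, 339.4]), array([446.6, 356.2])]
[array([371.1, 192.8]), array([359.5, 180.9])]
```

Request:
jog_arm(
  gripper=[0,0,0,0,1,1,1,1,1,1],
  translation=[
    [0,0,-0.03],
    [0,0,-0.06],
    [0,0,-0.085],
    [0,0,-0.095],
    [0,0,-0.095],
    [0,0,-0.095],
    [0,0,-0.095],
    [0,0,-0.095],
    [0,0,-0.095],
    [0,0,-0.095],
  ],
  roll=[0,-1,-2,-2,-2,-2,-2,-2,-2,-2],
)

```text
clock: 2.45
tcp_pos: [0.445, -0.2621, 0.0656]
tool_rot: [180.0, 0.0, 83.0]
wrist_force: [-0.4, -0.0, -0.1]
width: 0.0376
grip_force: 0.0
```

Request:
jog_arm(
  gripper=[1,1,1,1,1,1],
  translation=[
    [0,0,0],
    [0,0,0],
    [0,0,0],
    [0,0,0],
    [0,0,0],
    [0,0,0],
  ],
  roll=[0,0,0,0,0,0],
)

```text
clock: 3.2
tcp_pos: [0.4451, -0.262, 0.0655]
tool_rot: [180.0, -0.0, 83.0]
wrist_force: [0.4, 0.1, -0.7]
width: 0.0115
grip_force: 30.0
```

Request:
jog_arm(
  gripper=[1,1,1,1,1,1,1,1],
  translation=[
    [0.0079,-0.0005,0],
    [0.0157,0,0],
    [0.0235,0.0014,0],
    [0.0309,0.0038,0],
    [0.0381,0.007,0],
    [0.0448,0.0111,0],
    [0.0509,0.016,0],
    [0.0509,0.016,0],
  ],
  roll=[7,14,21,28,35,42,49,49],
)

```text
clock: 4.2
tcp_pos: [0.4967, -0.2462, 0.0655]
tool_rot: [180.0, 0.1, 132.0]
wrist_force: [1.4, -0.7, -1.8]
width: 0.0111
grip_force: 30.0
```

```bash
python3 - <<'E'
from h import *
c=camera_info("wrist");im=get_image("wrist");st=read_state()
import pickle;pickle.dump(c,open("w2.pkl","wb"))
s=get_image("side");save("s2",s)
a=cv2.resize(s[280:430,330:480],(480,480),interpolation=cv2.INTER_CUBIC)
b=np.zeros((480,320,3),np.uint8); b[:]=0
full=cv2.resize(im,(640,480)); save("w2",full)
cv2.imwrite("pics/m2.png",np.hstack([cv2.resize(im,(800,600))])[:,:,::-1]); save("s2c",a)
print(st["tcp_pos"],st["tool_rot"],st["wrist_force"])
E
```

```text
[ 0.49660673 -0.24623649  0.06547646] [1.79961748e+02 6.93152344e-02 1.31896416e+02] [ 2.62835736 -0.08644691 -1.56596141]
```

View pics/w2.png

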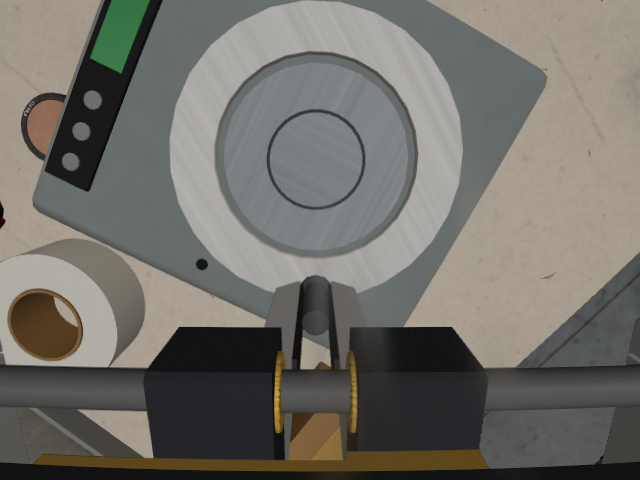

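The wrist view shows the post gripped at (316,290), circle centre (316,159), the dot at (202,264); the bar is hidden behind the finger.

```bash
python3 - <<'E'
from h import *
import pickle
c=pickle.load(open("w2.pkl","rb"));c1=pickle.load(open("w1.pkl","rb"))
pan=at_z(c,316,159,.058);print(pan)
def f(n,c,u,v,z,o=pan):
    p=at_z(c,u,v,z);d=p-o;print(n,p.round(4),np.hypot(*d[:2]).round(4),np.degrees(np.arctan2(d[1],d[0])).round(1))
f("dot",c,202,264,.045);f("cornerR",c,546,76,.045);f("cornerL",c,36,197,.045)
f("posttop",c,316,290,.093)
o1=at_z(c1,320,158,.058)
f("bar1",c1,408,219,.045,o1);f("corner",c1,459,226,.045,o1)
s=camera_info("side");o2=at_z(s,392,341,.058)
d=np.array([.4967,-.2462])-pan[:2];print("tcp",np.hypot(*d),np.degrees(np.arctan2(d[1],d[0])))
E
```

```text
[ 0.45389115 -0.1975851   0.058     ]
dot [ 0.4457 -0.2763  0.045 ] 0.0791 -95.9
cornerR [ 0.5086 -0.0956  0.045 ] 0.1158 61.8
cornerL [ 0.3602 -0.3058  0.045 ] 0.1431 -130.9
posttop [ 0.4872 -0.2347  0.093 ] 0.0499 -48.1
bar1 [ 0.5161 -0.2478  0.045 ] 0.079 -39.1
corner [ 0.5542 -0.2564  0.045 ] 0.1153 -30.4
tcp 0.064776585437337 -48.63380808390533
```

View pics/s2c.png

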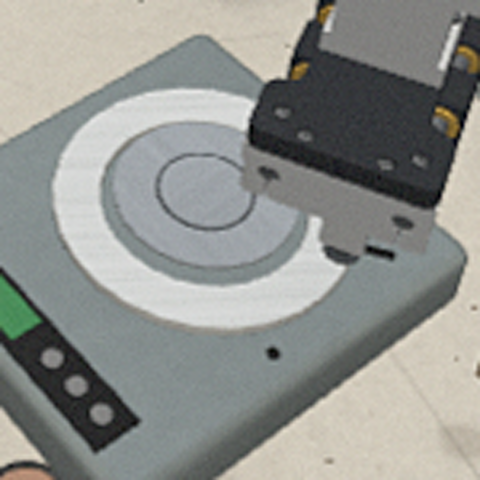

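Request:
jog_arm(
  gripper=[1,1,1,1],
  translation=[
    [0.004,0.0039,0],
    [0.0076,0.008,0],
    [0.0076,0.008,0],
    [0.0076,0.008,0],
  ],
  roll=[5,10,10,10],
)

```text
clock: 4.8
tcp_pos: [0.5041, -0.2383, 0.0655]
tool_rot: [180.0, 0.1, 141.9]
wrist_force: [4.1, -1.0, -3.3]
width: 0.0113
grip_force: 30.0
```

```bash
python3 - <<'E'
from h import *
s=get_image("side");w=get_image("wrist");st=read_state()
a=cv2.resize(s[310:400,370:490],(640,480),interpolation=cv2.INTER_CUBIC);save("s3",a)
d=st["tcp_pos"][:2]-[.4540,-.1977];print(st["tcp_pos"],np.hypot(*d),np.degrees(np.arctan2(d[1],d[0])))
c=camera_info("side")
for t in(-42,-38.8,-36): 
  k=np.array([np.cos(np.radians(t)),np.sin(np.radians(t))])
  print(t,[((proj(c,[*(np.array([.454,-.1977])+r*k),.045])-[370,310])*[640/120,480/90]).round(1) for r in(.072,.079,.087)])
E
```

```text
[ 0.50407373 -0.23832198  0.0655171 ] 0.06447886077828971 -39.050459839712154
-42 [array([387.4, 263.6]), array([413.7, 271.2]), array([444.1, 280. ])]
-38.8 [array([389.4, 252. ]), array([415.8, 258.5]), array([446.2, 265.9])]
-36 [array([390.4, 241.8]), array([416.9, 247.3]), array([447.2, 253.5])]
```

View pics/s3.png

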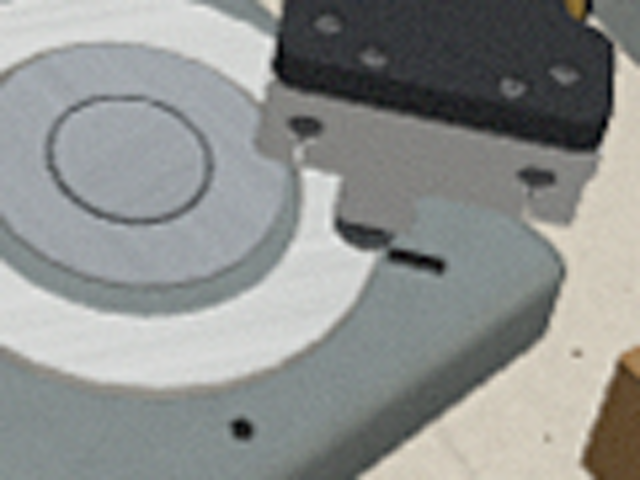

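The bar runs (390,254)–(445,266) in the crop, right on the predicted -38.8° line, with the post beside it. Release and rise.

Request:
jog_arm(
  gripper=[0.5,0.5,0.5,0.5,0.5,0.5,0.3,0.2,0,0],
  translation=[
    [0,0,0],
    [0,0,0],
    [0,0,0],
    [0,0,0],
    [0,0,0.02],
    [0,0,0.06],
    [0,0,0.11],
    [0,0.02,0.15],
    [-0.01,0.06,0.16],
    [-0.02,0.12,0.16],
  ],
  roll=[0,0,0,0,0,0,0,-5,-13,-21],
)

```text
clock: 6.15
tcp_pos: [0.4842, -0.118, 0.2268]
tool_rot: [179.9, 0.1, 120.6]
wrist_force: [0.4, 1.3, -0.3]
width: 0.0835
grip_force: 0.0
```

Request:
jog_arm(
  gripper=[0,0,0,0,0,0,0,0,0,0],
  translation=[
    [-0.01,0.05,0],
    [-0.02,0.1,0],
    [-0.03,0.15,0],
    [-0.04,0.2,0],
    [-0.05,0.25,0],
    [-0.055,0.3,0],
    [-0.06,0.35,0],
    [-0.064,0.38,0],
    [-0.064,0.38,0],
    [-0.064,0.38,0],
  ],
  roll=[-8,-16,-24,-31,-31,-31,-31,-31,-31,-31],
)

```text
clock: 7.4
tcp_pos: [0.4194, 0.2612, 0.2254]
tool_rot: [-180.0, 0.1, 90.0]
wrist_force: [-1.0, -0.8, -0.3]
width: 0.0938
grip_force: 0.0
```

```bash
python3 - <<'E'
from h import *
c=camera_info("wrist");im=get_image("wrist");save("w4",im)
import pickle;pickle.dump(c,open("w4.pkl","wb"))
s=get_image("side");save("s4",s);print(read_state()["tcp_pos"],read_state()["tool_rot"],proj(c,[.42,.293,.062]))
E
```

```text
[0.41965314 0.26080092 0.22550922] [1.79997010e+02 3.74243044e-02 8.99199989e+01] [315.22653455 194.83406551]
```

View pics/w4.png

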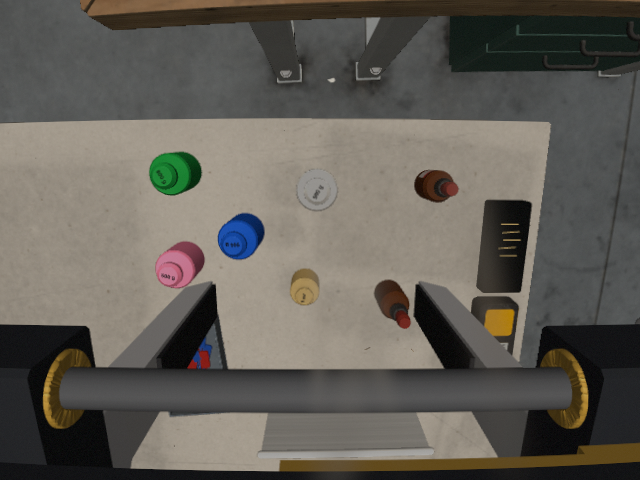

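Silver weight's knob at (318,191), body centred (317,189); blue (241,237), brass (305,287), green (170,173), pink (177,266), bottles (435,186) and (393,300) clear.

```bash
python3 - <<'E'
from h import *
import pickle
c=pickle.load(open("w4.pkl","rb"))
for n,u,v,z in [("W knob",318,191,.062),("Wbody",317,189.5,.047),("blueknob",237,241,.062),("brass",304,297,.046),("botB",435,186,.03),("green",164,175,.062),("scrtopL",260,454,.092),("scrtopR",432,453,.092)]: print(n,at_z(c,u,v,z).round(4))
E
```

```text
W knob [0.4223 0.2962 0.062 ]
Wbody [0.4216 0.2961 0.047 ]
blueknob [0.3519 0.253  0.062 ]
brass [0.4094 0.1952 0.046 ]
botB [0.531 0.298 0.03 ]
green [0.2924 0.3101 0.062 ]
scrtopL [0.3687 0.0569 0.092 ]
scrtopR [0.529 0.057 0.092]
```

Request:
jog_arm(
  gripper=[0.2,0.2,0.2,0.2,0.2,0.2,0.2,0.2,0.2,0.2],
  translation=[
    [0.002,0.02,-0.02],
    [0.002,0.0345,-0.06],
    [0.002,0.0345,-0.1],
    [0.002,0.0345,-0.13],
    [0.002,0.0345,-0.13],
    [0.002,0.0345,-0.15],
    [0.002,0.0345,-0.18],
    [0.002,0.0345,-0.2],
    [0.002,0.0345,-0.21],
    [0.002,0.0345,-0.21],
  ],
  roll=[-5,-10,-15,-15,-15,-15,-15,-15,-15,-15],
)

```text
clock: 8.75
tcp_pos: [0.4222, 0.2964, 0.0161]
tool_rot: [180.0, -0.0, 75.0]
wrist_force: [-0.5, -0.1, 0.8]
width: 0.0752
grip_force: 0.0
```

Request:
jog_arm(
  gripper=[1,1,1,1,1,1,1,1,1,1],
  translation=[
    [0,0,0],
    [0,0,0],
    [0,0,0],
    [0,0,0],
    [0,0,0],
    [0,0,0],
    [0,0,0],
    [0,0,0],
    [0,0,0],
    [0,0,0],
  ],
  roll=[0,0,0,0,0,0,0,0,0,0],
)

```text
clock: 10.0
tcp_pos: [0.4214, 0.2966, 0.0156]
tool_rot: [-180.0, -0.0, 75.0]
wrist_force: [-2.7, 0.7, 5.1]
width: 0.0369
grip_force: 30.0
```

Request:
jog_arm(
  gripper=[1,1,1,1,1,1,1,1],
  translation=[
    [0,0,0.01],
    [0,0,0.03],
    [0,0,0.06],
    [0,0,0.09],
    [0,0,0.12],
    [0,0,0.14],
    [0,0,0.15],
    [0,0,0.15],
  ],
  roll=[0,0,0,0,0,0,0,0],
)

```text
clock: 11.0
tcp_pos: [0.4216, 0.2963, 0.1654]
tool_rot: [180.0, 0.0, 75.0]
wrist_force: [0.5, -0.6, -4.3]
width: 0.0366
grip_force: 30.0
```

Request:
jog_arm(
  gripper=[1,1,1,1,1,1,1,1,1,1],
  translation=[
    [0.001,-0.015,0],
    [0.003,-0.04,0],
    [0.005,-0.07,0],
    [0.007,-0.1,0],
    [0.009,-0.135,0],
    [0.011,-0.17,0],
    [0.013,-0.205,0],
    [0.015,-0.24,0],
    [0.017,-0.275,0],
    [0.019,-0.31,0],
  ],
  roll=[0,2,5,8,12,16,20,24,28,32],
)

```text
clock: 12.25
tcp_pos: [0.4391, -0.0153, 0.1645]
tool_rot: [-179.9, -0.0, 107.1]
wrist_force: [-0.5, 0.5, -5.6]
width: 0.0363
grip_force: 30.0
```

Request:
jog_arm(
  gripper=[1,1,1,1,1,1,1,1,1],
  translation=[
    [0.002,-0.035,0],
    [0.004,-0.07,0],
    [0.006,-0.105,0],
    [0.008,-0.135,0],
    [0.01,-0.16,0],
    [0.012,-0.175,0],
    [0.0135,-0.184,0],
    [0.0135,-0.184,0],
    [0.0135,-0.184,0],
  ],
  roll=[4,7,9,11,12,13,13,13,13],
)

```text
clock: 13.38
tcp_pos: [0.4535, -0.1968, 0.1652]
tool_rot: [-180.0, -0.1, 120.0]
wrist_force: [-0.0, 0.9, -4.6]
width: 0.0364
grip_force: 30.0
```

```bash
python3 - <<'E'
from h import *
c=camera_info("wrist");im=get_image("wrist");save("w5",im)
import pickle;pickle.dump(c,open("w5.pkl","wb"))
s=get_image("side");save("s5",s);save("c5",get_image("scene"))
cs=cv2.resize(s[230:410,300:500],(533,480),interpolation=cv2.INTER_CUBIC)
save("v5",cv2.resize(np.hstack([cv2.resize(im,(640,480)),cs]),(800,327)))
st=read_state();print(st["tcp_pos"],st["tool_rot"],st["wrist_force"],proj(c,[.454,-.1977,.058]))
E
```

```text
[ 0.45387358 -0.19686546  0.16550775] [ 1.79993891e+02 -1.54484685e-02  1.20039119e+02] [-0.51341891 -0.29577227 -5.14991584] [314.62308844 248.33193655]
```

View pics/v5.png

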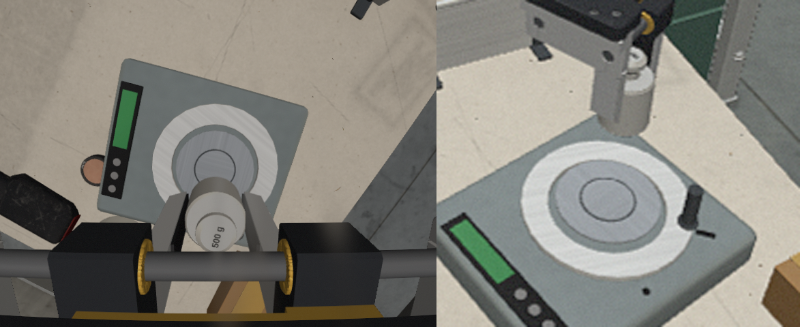

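The held weight is upright between the fingers (wrist view, body x 186–245, knob top near (215,232)). The pan circle sits at (214,169), as predicted, and the post is beside the bar at (690,205)/(705,234). Next I check numerically how the weight sits in the grip.

```bash
python3 - <<'E'
from h import *
import pickle
c=pickle.load(open("w5.pkl","rb"));t=np.array([.4538,-.1969])
b=.1655-.0156
th=np.linspace(0,2*np.pi,73)
for n,r,z in[("bottom",.019,b),("bodytop",.019,b+.047),("knob",.011,b+.062)]:
    P=np.array([proj(c,[t[0]+r*np.cos(a),t[1]+r*np.sin(a),z]) for a in th]);print(n,P.min(0).round(),P.max(0).round())
im=cv2.imread("pics/w5.png");g=cv2.cvtColor(im,cv2.COLOR_BGR2GRAY)
print(g[240:380:3,315].tolist())
hsv=cv2.cvtColor(im,cv2.COLOR_BGR2HSV); print(g[320,270:365:3].tolist())
print(g[300,255:375:3].tolist())
E
```

```text
bottom [278. 253.] [352. 324.]
bodytop [267. 284.] [363. 372.]
knob [284. 319.] [345. 375.]
[129, 129, 127, 125, 126, 127, 126, 101, 102, 103, 101, 103, 102, 101, 142, 146, 145, 145, 144, 144, 145, 145, 144, 143, 102, 126, 145, 144, 145, 144, 145, 145, 144, 144, 143, 73, 79, 63, 90, 128, 92, 141, 144, 74, 63, 70, 74]
[30, 125, 148, 149, 148, 148, 149, 149, 127, 82, 132, 149, 149, 147, 147, 145, 143, 144, 144, 147, 147, 137, 99, 139, 148, 147, 147, 147, 146, 144, 79, 66]
[101, 100, 100, 99, 85, 18, 14, 69, 126, 136, 149, 150, 148, 150, 151, 149, 149, 149, 148, 146, 145, 144, 144, 144, 145, 147, 149, 148, 148, 147, 147, 144, 145, 115, 61, 70, 88, 109, 107, 108]
```

```bash
python3 - <<'E'
from h import *
c=camera_info("side");t=np.array([.4538,-.1969]);b=.1655-.0156
th=np.linspace(0,2*np.pi,181)
im=cv2.imread("pics/s5.png");g=cv2.cvtColor(im,cv2.COLOR_BGR2GRAY).astype(float)
circ=lambda r,z:np.array([proj(c,[t[0]+r*np.cos(a),t[1]+r*np.sin(a),z]) for a in th])
B=circ(.019,b);print("bottom ext",B.min(0),B.max(0));K=circ(.011,b+.062);print("knob",K.min(0),K.max(0))
gx=cv2.Sobel(cv2.GaussianBlur(im,(3,3),0).astype(np.float32),cv2.CV_32F,1,0).__abs__().sum(2)
for z in np.arange(.004,.046,.006):
    P=circ(.019,b+z);i=P[:,0].argmax();u,v=P[i];r=int(round(v));seg=gx[r,int(u)-10:int(u)+11]
    k=seg.argmax();w=seg[max(0,k-2):k+3];x=int(u)-10+max(0,k-2)+(w*np.arange(len(w))).sum()/w.sum();print(z.round(3),u.round(1),r,x.round(2),(x-u).round(2))
col=int(B.mean(0)[0])+3; r0=int(B.max(0)[1]);print(r0,g[r0-10:r0+8,col])
E
```

```text
bottom ext [386.67595077 284.32793654] [415.42359888 304.5890327 ]
knob [397.70833936 253.37457451] [415.47191199 264.84872045]
0.004 415.8 294 416.91 1.09
0.01 416.4 290 417.73 1.31
0.016 417.0 287 418.2 1.16
0.022 417.7 284 418.69 1.04
0.028 418.3 280 419.09 0.81
0.034 418.9 277 419.84 0.93
0.04 419.6 274 418.47 -1.08
304 [128. 127. 125. 127. 121. 123. 130. 128. 128. 132. 130. 116. 136. 133.
 126. 141. 208. 214.]
```

Request:
jog_arm(
  gripper=[1,1,1,1,1,1,1,1,1,1],
  translation=[
    [0,0,-0.01],
    [0,0,-0.025],
    [0,0,-0.04],
    [0,0,-0.055],
    [0,0,-0.067],
    [0,0,-0.076],
    [0,0,-0.081],
    [0,0,-0.082],
    [0,0,-0.082],
    [0,0,-0.082],
  ],
  roll=[0,0,0,0,0,0,0,0,0,0],
)

```text
clock: 14.78
tcp_pos: [0.4543, -0.1977, 0.0839]
tool_rot: [180.0, 0.1, 120.0]
wrist_force: [-0.7, -0.3, -4.9]
width: 0.0365
grip_force: 30.0
```

```bash
python3 - <<'E'
from h import *
c=camera_info("side");s=get_image("side");save("s6",s);st=read_state();t=st["tcp_pos"];print(t,st["tool_rot"],st["wrist_force"],st["width"])
g=cv2.cvtColor(s,cv2.COLOR_RGB2GRAY);th=np.linspace(0,2*np.pi,181)
gx=np.abs(cv2.Sobel(cv2.GaussianBlur(s,(3,3),0).astype(np.float32),cv2.CV_32F,1,0)).sum(2)
b=t[2]-.0156
circ=lambda z:np.array([proj(c,[t[0]+.019*np.cos(a),t[1]+.019*np.sin(a),z]) for a in th])
for z in(.01,.016,.022,.028,.034):
    P=circ(b+z);i=P[:,0].argmax();u,v=P[i];seg=gx[int(round(v)),int(u)-6:int(u)+8];print(z,(int(u)-6+seg.argmax()-u).round(1))
B=circ(b);col=int(B[:,0].mean());r=int(B[:,1].max());print(col,r,B[:,1].max(),g[r-8:r+10,col-4:col+5:4].T.tolist())
# post unchanged vs s5, and other objects unchanged vs side0
o=cv2.imread("pics/s5.png")[:,:,::-1]
print("post diff",cv2.absdiff(s,o)[340:395,418:470].mean(), "brass/bottles diff",cv2.absdiff(s,cv2.imread("pics/side0.png")[:,:,::-1])[155:240,200:262].mean(),cv2.absdiff(s,cv2.imread("pics/side0.png")[:,:,::-1])[155:225,276:340].mean())
E
```

```text
[ 0.45429758 -0.1976347   0.08388255] [1.79970952e+02 4.44273228e-02 1.20003265e+02] [-0.47407809 -0.80675627 -4.66480073] 0.03715369472623785
0.01 1.6
0.016 1.1
0.022 1.6
0.028 1.0
0.034 1.5
395 345 345.1325374549607 [[119, 113, 118, 126, 127, 119, 121, 133, 163, 163, 162, 159, 156, 108, 106, 168, 166, 156], [125, 123, 128, 134, 130, 125, 131, 128, 137, 163, 156, 156, 164, 147, 95, 146, 162, 163], [131, 131, 127, 128, 128, 130, 126, 129, 146, 164, 160, 159, 161, 132, 87, 170, 161, 158]]
post diff 2.9664335664335666 brass/bottles diff 5.063883617963314 7.163541666666666
```

Request:
jog_arm(
  gripper=[1,1,1,1],
  translation=[
    [-0.001,0.0005,0],
    [-0.001,0.0005,0],
    [-0.001,0.0005,0],
    [-0.001,0.0005,0],
  ],
  roll=[0,0,0,0],
)

```text
clock: 15.32
tcp_pos: [0.453, -0.197, 0.0835]
tool_rot: [180.0, 0.0, 120.0]
wrist_force: [0.3, 0.0, -4.3]
width: 0.0366
grip_force: 30.0
```

```bash
python3 - <<'E'
from h import *
a=cv2.imread("pics/scene0.png")[:,:,::-1];b=get_image("scene");s=get_image("side");o=cv2.imread("pics/s5.png")[:,:,::-1]
for n,(x,y,w,h) in dict(brass=(268,298,24,32),botA=(240,264,20,42),botB=(182,292,22,42),blue=(273,328,26,38)).items():
    r=cv2.matchTemplate(b[y-8:y+h+8,x-8:x+w+8].copy(),a[y:y+h,x:x+w].copy(),cv2.TM_CCOEFF_NORMED);m=cv2.minMaxLoc(r);print(n,m[1],np.array(m[3])-8)
x,y,w,h=422,345,38,40
r=cv2.matchTemplate(s[y-8:y+h+8,x-8:x+w+8].copy(),o[y:y+h,x:x+w].copy(),cv2.TM_CCOEFF_NORMED);m=cv2.minMaxLoc(r);print("post",m[1],np.array(m[3])-8)
print(read_state()["tcp_pos"])
E
```

```text
brass 0.993686318397522 [0 0]
botA 0.9983898401260376 [0 0]
botB 0.9963220953941345 [0 0]
blue 0.9974769949913025 [0 0]
post 0.9972350001335144 [0 0]
[ 0.45303331 -0.19701592  0.0834738 ]
```

Everything is in place, so I'm handing in.

```bash
python3 -c "
from plant import *
print(sign_off())"
```

```text
the job is handed in; nothing more can be done
None
```

The job is handed in: the collar's post stands at the lock mark, and the silver weight is held upright over the pan, centred to about 1–2 mm with its underside about 1 cm above it; the smaller weight and both bottles have not moved in the camera images.

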